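# Shut and bolt the dust-box hatch

## Robot

A 6-joint arm with a two-finger parallel gripper is mounted at the origin on the work surface. World frame = base frame: x ahead of the robot, y to its left, z up, the work surface at z = 0. Lengths are in m, angles in rad, forces in N, time in s.
With the tool pointing down it reaches from about 0.35 to 0.8 m from the base axis. Payload 7.3 kg.
Tool frame: the origin (TCP) lies between the finger pads; the fingertips stand 25 mm ahead of it and the grasp point (between the pads) lies 6 mm ahead of it (r.tip_extent is the distance from the TCP to the fingertips, in m); z points along the fingers, y is the line along which they close (so a half turn about z gives the same grasp; the last joint's range is limited). The gripper opens to 85 mm and grips with 20 to 120 N. Pads are 22 mm wide; open, the fingers measure 114 mm over their backs; the gripper's body (76 mm by 85 mm) begins 54 mm behind the grasp point. The pads swing forward as they close: fully open they stand 13 mm farther back than shut.
Start: joints at [1.203, 0.342, 1.524, -0, 1.275, -0.146], TCP at [0.115, 0.512, 0.256] pointing down, gripper open.
Joint ranges: [-2.53, 2.53], [-0.77, 2.02], [0.04, 2.7], [-1, 4.14], [0.28, 2.66], [-3.11, 3.11]. Speed limits (rad/s): [2.57, 2.57, 3.14, 3.14, 3.14, 3.14].

## Interface

Orientations are given as a unit quaternion [x, y, z, w].
In Python, from workcell import r, command_gripper, optics gives the robot as it stands. The module is installed in compiled form; this text tells all that it offers. Calls block until the motion is done:
- r.reach(position, orientation): joint-space move of the TCP to a pose.
- r.move_straight(position, orientation=None, speed=0.15, max_force=None): straight line of the TCP; orientation=None keeps the orientation; speed is the mean speed in m/s. With max_force (N) it stops when the force on the tool has changed by that much, and returns True; else False.
- r.movej(angles): joint-space move.
- command_gripper(opening, force=None): finger opening in m; force is the grip in N (None keeps the last); returns when the fingers have stopped.
- r.hold(seconds).
- r.solve_ik(position, orientation): joint angles nearest the present ones, or None.
- r.read_state(): the state.
- optics.get_image(name): name is "scene" or "side" or "wrist"; returns (picture, depth): 420x560x3 uint8, red, green, blue; 420x560 float32, m along the optical axis (not along the pixel's ray), 0 where there is no reading.
- optics.camera_model(name): a dict with "K" (3x3 intrinsics, pixels), "R" (3x3) and "t" (3): a world point X has camera coordinates R X + t; the wrist camera has in their place "tool_from_camera" (4x4, takes a point from camera to tool coordinates, whose origin is the TCP and whose axes are the flange's). Camera axes: x right, y down, z forward; pixel columns grow to the right and rows downward; lengths in m; the calibration is good to about 2 mm. A picture is of the moment at which its call begins: read the wrist's pose just before it. camera_model takes no time and is no camera call.
A pose or a line that the arm cannot do raises r.PlanningError and nothing moves.
- r.finish_job(): hands the job in; it is judged then, once.
The state is a dict: "time_s": time; "joint_positions": joint angles; "dq": joint speeds; "tau": joint torques, N m; "eef_pos": TCP position; "eef_rot": TCP orientation; "contact_force": force on the tool from outside, world axes, zero at the start; "torque": the same for the moment, N m; "grip_width": finger opening in m; "grip_force": force on a finger pad.
Only numpy, scipy, OpenCV 4.12 (cv2) and the standard library are available. Lean on these libraries where they do the work, as an engineer would, in place of code of your own. Each camera call takes 0.05 s, during which the arm holds its last target. There are 200 camera calls.

## Task

Press the open hatch of the blue dust box down onto its seal without slamming it, slide the barrel bolt across through the keeper on the hatch, then turn the bolt's handle fully down into the notch in the barrel. Feel for the notch with a light hand instead of forcing the handle against the barrel, and leave the tin and the wax block that lie on the box where they are.

Things in the scene. Friction and masses are not known exactly. Their poses are not given: they have to be found in the camera images.
- dustbox: Blue sheet-steel dust box of the bench extractor, fixed, 300 x 420 x 110 mm (own x, y, z; own x points roughly away from the robot). Origin: centre of its underside. Its top (z 110) is a fixed blue deck on the +y half and a grey hatch on the -y half (free edge at y -2 mm). Rubber seal strip under that edge. Spigot of 100 mm diameter on the +y side. Yaw within 0.35 rad.
- hatch (a joint): Angle of the hatch (grey plate, 280 x 199 x 4 mm), hinged at box y -205, z 110 mm, axis along box x. 0 = shut, flush with the deck; starts open 0.15 to 0.4 rad. A stiff hinge holds it at any angle; about 2 N on the free edge moves it down. The seal is met 4 mm above shut, takes up to 15 N to press home and lifts the edge 2 to 3 mm when let go; the bolt's tapered nose draws it to about 0.008 rad.
- hatch_edge (a point): Point on the hatch's bare top surface to press on: 18 mm in from the free edge, box (-70, -20, 110) mm when shut, moving with the hatch. The steel keeper (loop 36 mm wide, 33 mm high) stands at box x 0, y -8 to -22; a black pull handle, 26 mm high, beyond it at x 60 to 120, y -50.
- barrel: Barrel of the bolt on the deck, fixed: steel base plate 56 x 146 mm (own y -64 to 82), a collar at each end; own axes as the box's, origin at box (0, 81, 110) mm. Bolt axis along y, 17 mm above the deck. The brass cover between the collars (24 mm wide, top 32 mm above the deck, collars 35) has an 11 mm slot on top and one 11 mm notch in its -x side; the slot runs on 9 mm past the notch.
- bolt_slide (a joint): Travel of the bolt toward box -y, to the hatch: starts 1 to 14 mm. The notch lies at a travel of 40 to 60 mm: the brass cover is clamped by screws in long slotted holes, so this differs each time and must be felt for; the handle enters within 1.5 mm either way. Sliding takes about 3 N, up to 7 N at 30 to 40 mm where the nose draws the keeper down, then 5 N. It stays where it is left.
- bolt_turn (a joint): Turn of the bolt with its handle about the bolt axis: 0 = handle straight up (start, within 0.05), grows as the handle falls toward box -x (the robot); 1.40 = fully down in the notch. Away from the notch the cover's side stops it at about 0.1 to 0.2. Needs about 1.5 N at the knob and stays where it is left.
- knob (a point): Centre of the black ball knob (18 mm diameter) on the handle, 45 mm from the bolt axis: straight above it at turn 0, so 62 mm above the deck; 25 mm above the deck and 44 mm to the robot's side when down. Box x 0, y 112 mm minus the travel at turn 0.
- bolt_handle: Handle of the bolt: square steel stem 8 x 8 mm and the ball knob, 54 mm long; origin on the bolt axis, own z along the stem toward the knob, own y along the bolt. Leaning on the knob sideways presses the stem on the cover about three times as hard.
- polish_tin: Round red tin with a white lid, 66 mm across, 24 mm high, loose on the deck behind the bolt; origin centre of its underside. Leave alone.
- wax_block: White wax block 50 x 36 x 26 mm, loose on the deck near its front corner; origin centre of its underside. Leave alone.

How it is judged:
By the outcome, as a careful person would: the job done as asked, in the order asked, and still so for the second after the job is handed in, with the robot touching nothing.
It also fails if it takes over 64 s, if anything falls off the work surface, if the arm or the gripper's body presses on something with over 40 N, if the wrist force passes 120 N, or if a joint passes its speed limit or range.

## Working session

There is one attempt and no reset: what is moved stays moved. The work goes in short steps, each a Python script; the robot and the scene stay as the last script left them, time stands still between calls to the robot, and variables do not carry over. Pictures are saved under pics/ and viewed, at most 10 in all, crops included, and the job is handed in when it is done.

```bash
mkdir -p pics; python3 - <<'E'
from workcell import r, optics
import cv2, numpy as np, pickle
for n in ("scene","side"):
    p,d=optics.get_image(n); m=optics.camera_model(n)
    cv2.imwrite(f"pics/{n}0.png",p[:,:,::-1]); pickle.dump((p,d,m),open(f"{n}0.pkl","wb"))
    print(n,(-m["R"].T@m["t"]).round(3), m["R"][2].round(2))
s=r.read_state();print(s["eef_pos"],s["eef_rot"],s["time_s"])
print(optics.camera_model("wrist"), r.tip_extent)
E
```

```text
scene [ 0.977 -0.092  0.827] [-0.52  0.14 -0.84]
side [0.503 0.666 0.639] [ 0.07 -0.78 -0.62]
[0.11535105 0.51183642 0.25569629] [ 1.10673093e-01  9.93856624e-01 -6.66470422e-04 -1.84011187e-04] 0.1
{'K': array([[345.21628963,   0.        , 278.30713358],
       [  0.        , 345.21628963, 208.74394572],
       [  0.        ,   0.        ,   1.        ]]), 'tool_from_camera': array([[ 9.67333789e-05, -9.54232103e-01, -2.99067023e-01,
         7.64823645e-02],
       [ 9.99999976e-01,  1.51434317e-04, -1.59730451e-04,
         4.27367141e-04],
       [ 1.97708934e-04, -2.99067001e-01,  9.54232094e-01,
        -1.17100660e-01],
       [ 0.00000000e+00,  0.00000000e+00,  0.00000000e+00,
         1.00000000e+00]])} 0.025
```

View pics/scene0.png

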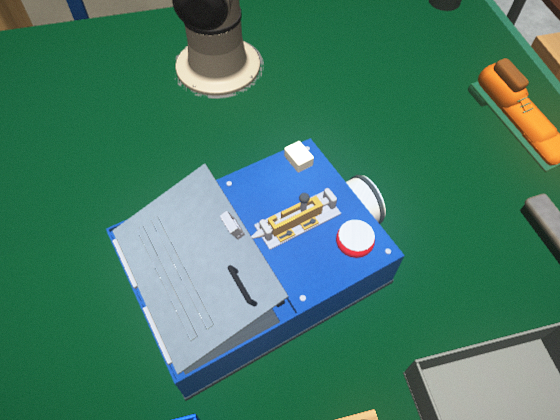

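View pics/side0.png

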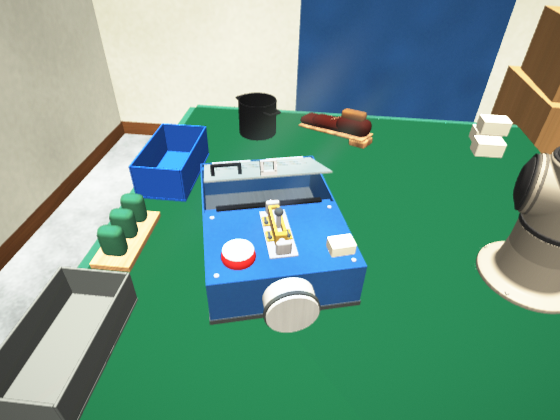

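```bash
python3 - <<'E'
import cv2, numpy as np, pickle
out=[]
for n,(u0,v0,w,h) in (("scene",(200,130,210,150)),("side",(195,150,175,140))):
    p,d,m=pickle.load(open(f"{n}0.pkl","rb"))
    c=cv2.resize(p[v0:v0+h,u0:u0+w,::-1],(400*1,int(400*h/w)),interpolation=cv2.INTER_CUBIC)
    c=cv2.resize(p[v0:v0+h,u0:u0+w,::-1],None,fx=3.7,fy=3.7,interpolation=cv2.INTER_CUBIC)
    cv2.imwrite(f"pics/{n}c.png",c)
    def P(u,v,z):
        ray=m["R"].T@np.linalg.inv(m["K"])@[u,v,1]; o=-m["R"].T@m["t"]
        return (o+ray*(z-o[2])/ray[2]).round(4)
    def D(u,v):
        z=np.median(d[v-1:v+2,u-1:u+2]); return (m["R"].T@(np.linalg.inv(m["K"])@[u*z,v*z,z]-m["t"])).round(4)
    pts=dict(scene=[(312,141),(402,255),(180,378),(108,230)],side=[(358,265),(209,280)])[n]
    for q in pts: print(n,q,P(*q,.11))
    for q in dict(scene=[(270,180),(350,210),(303,198)],side=[(300,230),(278,212)])[n]: print(n,'depth',q,D(*q))
E
```

```text
scene (312, 141) [0.3882 0.13   0.11  ]
scene (402, 255) [0.6672 0.2081 0.11  ]
scene (180, 378) [ 0.7793 -0.1834  0.11  ]
scene (108, 230) [ 0.5005 -0.2713  0.11  ]
scene depth (270, 180) [0.4634 0.0269 0.1124]
scene depth (350, 210) [0.5614 0.1506 0.1122]
scene depth (303, 198) [0.5606 0.0598 0.1804]
side (358, 265) [0.398  0.1285 0.11  ]
side (209, 280) [0.6651 0.199  0.11  ]
side depth (300, 230) [0.5124 0.0395 0.1085]
side depth (278, 212) [0.5565 0.0693 0.1743]
```

View pics/scenec.png

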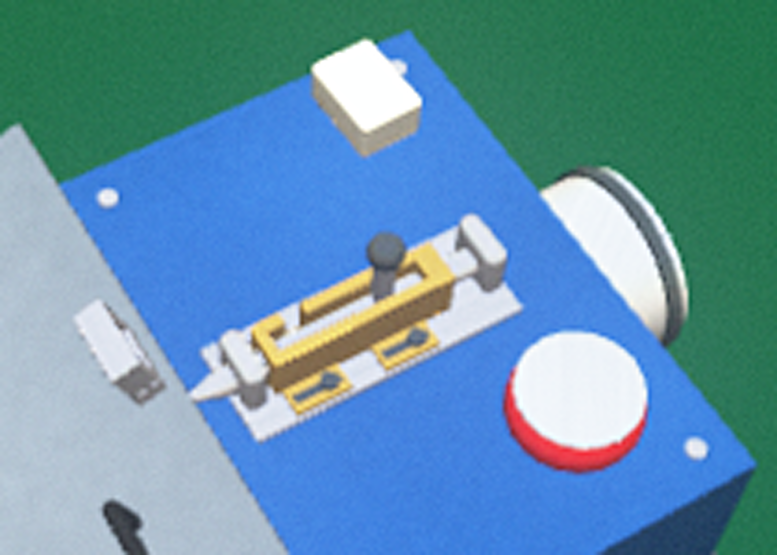

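View pics/sidec.png

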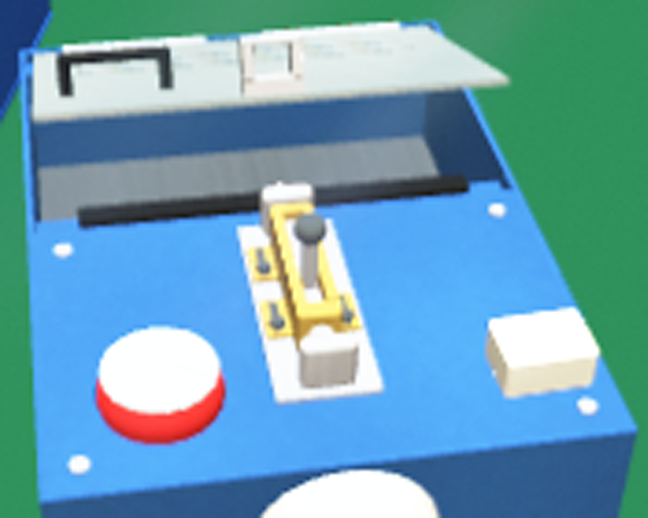

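```bash
cat > fit.py <<'E'
import numpy as np, pickle, json
from scipy.optimize import least_squares
M={n:pickle.load(open(f"{n}0.pkl","rb"))[2] for n in("scene","side")}
c0=dict(scene=(200,130),side=(195,150))
mm=1e-3
T=dict(scene=[((408,32),(-150,210,110)),((755,465),(150,210,110)),((258,440),(28,17,112)),((521,305),(28,163,112)),((205,350),(-28,17,112))],
 side=[((635,430),(-150,210,110)),((42,500),(150,210,110)),((275,402),(28,163,112)),((382,388),(-28,163,112)),((240,228),(28,17,112)),((333,220),(-28,17,112))])
K=dict(scene=(386,250),side=(310,229))
px=lambda n,q:np.array(c0[n])+np.array(q)/3.7
def W(p,b): 
    c,s=np.cos(p[2]),np.sin(p[2]); b=np.array(b)*mm
    return np.array([p[0]+c*b[0]-s*b[1],p[1]+s*b[0]+c*b[1],b[2]])
def pr(n,X):
    m=M[n]; y=m["K"]@(m["R"]@X+m["t"]); return y[:2]/y[2]
def res(p):
    e=[pr(n,W(p,b))-px(n,q) for n in T for q,b in T[n]]
    th=p[4]
    e+=[pr(n,W(p,(-45*np.sin(th),112-p[3]*1000,127+45*np.cos(th))))-px(n,K[n]) for n in K]
    return np.concatenate(e)
s=least_squares(res,[.584,-.029,.275,.008,0],loss="soft_l1")
print(s.x.round(4)); print(res(s.x).reshape(-1,2).round(1).tolist())
json.dump(list(s.x),open("box.json","w"))
# hatch: free edge crop points in the scene view -> angle
# notch from the scene picture: cover top -x edge (x=-12,z=142)
def inv(q):
    f=lambda v:pr("scene",W(s.x,(-12,v[0],142)))-px("scene",q)
    o=least_squares(lambda v:f(v),[60.]); return o.x[0].round(1),f(o.x).round(1)
for q in [(300,308),(273,322),(255,330)]: print(q,inv(q))
# hatch angle: depth of grey plate near its free edge, scene
p,d,m=pickle.load(open("scene0.pkl","rb"))
for u,v in [(210,190),(270,290),(225,250)]:
    z=np.median(d[v-1:v+2,u-1:u+2]); X=m["R"].T@(np.linalg.inv(m["K"])@[u*z,v*z,z]-m["t"])
    dx=X[:2]-s.x[:2]; c,sn=np.cos(s.x[2]),np.sin(s.x[2]); by=-sn*dx[0]+c*dx[1]; bx=c*dx[0]+sn*dx[1]
    print(bx.round(3),by.round(3),X[2].round(3),np.arctan2(X[2]-.11,by+.205).round(3))
E
python3 fit.py
```

```text
[ 0.5819 -0.0313  0.2775  0.0125 -0.0096]
[[0.4, -0.6], [0.3, -0.4], [-0.1, 0.1], [0.4, 0.8], [-1.4, -0.2], [1.0, 0.0], [-1.1, 0.0], [0.4, -0.4], [0.4, 0.2], [-0.6, -0.2], [-0.4, -0.3], [0.2, 0.1], [0.2, -0.4]]
(300, 308) (np.float64(60.5), array([-0.8, -1.7]))
(273, 322) (np.float64(45.9), array([-0.9, -1.9]))
(255, 330) (np.float64(36.6), array([-0.8, -1.8]))
-0.087 -0.032 0.178 0.372
0.118 -0.032 0.177 0.371
0.022 -0.059 0.169 0.383
```

```bash
cat > h.py <<'E'
import numpy as np, json, cv2, pickle
from workcell import r, command_gripper, optics
P=json.load(open("box.json")); c,s=np.cos(P[2]),np.sin(P[2])
a=np.pi/2+P[2]/2; Q=np.array([np.cos(a),np.sin(a),0,0])
def W(x,y,z): # box mm -> world m
    x,y,z=x/1e3,y/1e3,z/1e3
    return np.array([P[0]+c*x-s*y,P[1]+s*x+c*y,z])
def B(X):
    d=np.asarray(X)-[P[0],P[1],0]; return np.array([c*d[0]+s*d[1],-s*d[0]+c*d[1],d[2]])*1e3
def F():
    f=r.read_state()["contact_force"]; return np.array([c*f[0]+s*f[1],-s*f[0]+c*f[1],f[2]])
def rep(*k):
    st=r.read_state(); print(*k,"t",round(st["time_s"],2),"box",B(st["eef_pos"]).round(1),"F",F().round(1),"w",round(st["grip_width"]*1e3,1))
def snap(n,name):
    st=r.read_state(); p,d=optics.get_image(n); pickle.dump((p,d,st),open(f"{name}.pkl","wb"))
    cv2.imwrite(f"pics/{name}.png",p[:,:,::-1])
E
python3 - <<'E'
from h import *
command_gripper(0)
r.reach(W(-70,-26,260),Q); rep("above")
print(r.move_straight(W(-70,-26,212),speed=.1,max_force=6)); rep("near")
print(r.move_straight(W(-70,-26,146),speed=.035,max_force=10)); rep("low")
print(r.move_straight(W(-70,-26,130),speed=.01,max_force=24)); rep("pressed")
r.hold(.2); rep("hold")
r.move_straight(W(-70,-26,150),speed=.03); rep("up")
r.move_straight(W(-70,-26,220),speed=.15)
r.reach(W(-5,100,250),Q); command_gripper(.045)
snap("wrist","w1"); snap("side","s1"); rep("over")
E
```

```text
above t 3.4 box [-69.7 -25.4 260.1] F [ 0.7 -0.4 -0.1] w -0.1
False
near t 4.03 box [-69.7 -26.  212.4] F [0.4 0.1 0.4] w 0.1
False
low t 6.07 box [-69.9 -26.1 146.1] F [-0.2  0.2 -0.4] w -0.1
True
pressed t 7.23 box [-70.  -25.9 135.1] F [-0.6  1.4  7.4] w 0.0
hold t 7.43 box [-70.  -25.9 135.1] F [-0.5  0.5  6.1] w -0.3
up t 8.1 box [-70.1 -25.9 149.9] F [-0.9 -0.3 -0.5] w -0.1
over t 9.95 box [ -5.   99.8 250. ] F [-0.1  0.8  0.4] w 45.4
```

```bash
python3 - <<'E'
import cv2
a=cv2.imread("pics/w1.png"); b=cv2.imread("pics/s1.png")[140:290,195:370]
cv2.imwrite("pics/m1.png",cv2.hconcat([cv2.resize(a,(440,330)),cv2.resize(b,(350,330),interpolation=2)]))
E
```

```text
(no output)
```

View pics/m1.png

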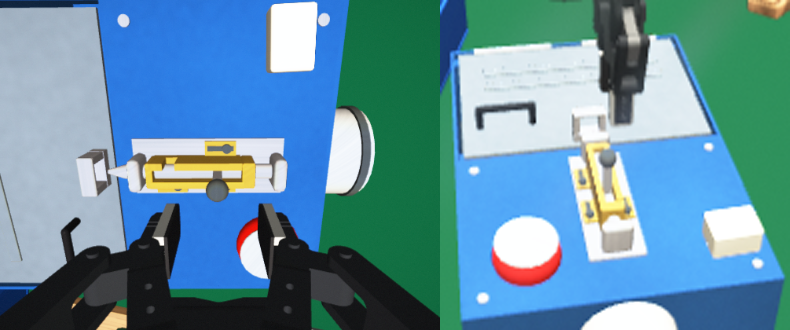

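```bash
cat > wp.py <<'E'
import sys; from h import *
from scipy.spatial.transform import Rotation as R
def wpt(name,u,v,z):
    st=pickle.load(open(f"{name}.pkl","rb"))[2]; m=optics.camera_model("wrist"); T=m["tool_from_camera"]
    Rt=R.from_quat(st["eef_rot"]).as_matrix(); o=Rt@T[:3,3]+st["eef_pos"]; ray=Rt@T[:3,:3]@np.linalg.inv(m["K"])@[u,v,1]
    return B(o+ray*(z/1e3-o[2])/ray[2]).round(1)
E
python3 - <<'E'
from wp import *
a=cv2.imread("pics/w1.png")[170:265,150:375]; cv2.imwrite("pics/m2.png",cv2.resize(a,None,fx=3.5,fy=3.5,interpolation=2))
print(wpt("w1",276,242,172))
E
```

```text
[  1.   98.6 172. ]
```

View pics/m2.png

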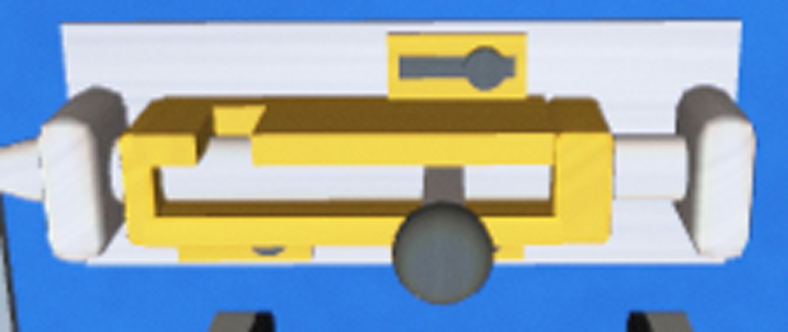

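```bash
python3 - <<'E'
from wp import *
for q,z in [((197,134),142),((252,134),142),((197,162),142),((252,165),142),((158,213),142),((442,252),172),((445,195),142),((135,240),142)]:
    print(q,z,wpt("w1",150+q[0]/3.5,170+q[1]/3.5,z))
E
```

```text
(197, 134) 142 [-11.2  50.8 142. ]
(252, 134) 142 [-11.2  61.5 142. ]
(197, 162) 142 [ -5.4  50.4 142. ]
(252, 165) 142 [ -4.8  61.2 142. ]
(158, 213) 142 [  5.3  42.  142. ]
(442, 252) 172 [  1.   98.7 172. ]
(445, 195) 142 [  1.5  99.2 142. ]
(135, 240) 142 [ 11.1  36.9 142. ]
```

```bash
python3 - <<'E'
from h import *
r.reach(W(0,98.9,205),Q)
print(r.move_straight(W(0,98.9,178),speed=.06,max_force=5)); rep("down")
command_gripper(.0,20); rep("grip")
y0=B(r.read_state()["eef_pos"])[1]
for y in (85,75,65,56.2):
    print(r.move_straight(W(0,y,178),speed=.03,max_force=18)); rep("slide")
r.hold(.2)
rep("settled"); snap("side","s2"); snap("wrist","w2")
E
```

```text
False
down t 10.85 box [  0.   98.9 178. ] F [-0.4  0.1  0.4] w 44.9
grip t 11.22 box [  0.2  98.7 178.5] F [ 0.4 -0.8  2.4] w 16.4
False
slide t 11.83 box [  0.3  84.2 178.4] F [-0.4  0.7  5. ] w 16.3
False
slide t 12.32 box [  0.3  75.1 178.4] F [0.1 4.8 5.7] w 15.9
False
slide t 12.8 box [  0.3  65.1 178.4] F [0.4 4.2 6. ] w 16.3
False
slide t 13.24 box [  0.3  56.4 178.4] F [-0.4  5.6  6.3] w 16.1
settled t 13.44 box [  0.3  56.4 178.4] F [0.4 5.4 5.9] w 16.3
```

```bash
python3 - <<'E'
import cv2
a=cv2.imread("pics/w2.png")[190:420,150:450]; b=cv2.imread("pics/s2.png")[140:290,215:350]
cv2.imwrite("pics/m3.png",cv2.hconcat([cv2.resize(a,(480,368),interpolation=2),cv2.resize(b,(320,368),interpolation=2)]))
E
```

```text
(no output)
```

View pics/m3.png

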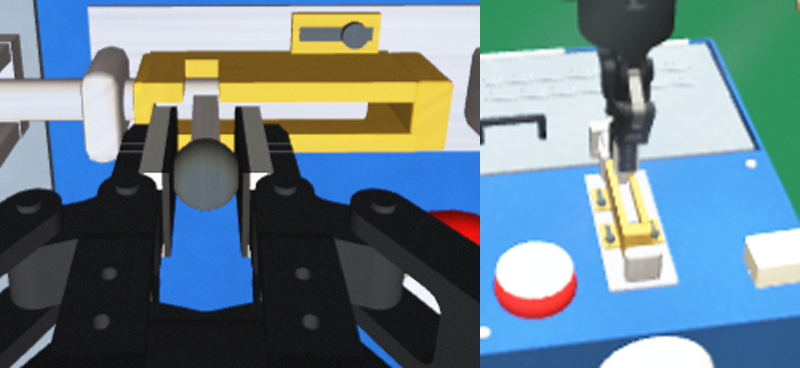

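```bash
python3 - <<'E'
from h import *
X0,Z0=0.3,178.2-45
def arc(th): return -45*np.sin(th)+X0, Z0+45*np.cos(th)
ok=False
for y in (55.3,54.3,56.3,53.3,57.3,52.3,58.3,51.3):
    r.move_straight(W(X0,y,178.2),speed=.02,max_force=18); yb=B(r.read_state()["eef_pos"])[1]
    hit=False
    for th in (.08,.16,.24,.32,.4):
        x,z=arc(th)
        if r.move_straight(W(x,y,z),speed=.015,max_force=4): hit=True;break
    rep(f"probe {y} ({yb:.1f}) th {th} hit {hit}")
    if not hit and th==.4 and B(r.read_state()["eef_pos"])[0]<-14: ok=True;break
    r.move_straight(W(*[X0,y,178.2]),speed=.03)
print(ok,"y",y)
E
```

```text
probe 55.3 (55.9) th 0.4 hit False t 15.75 box [-17.5  55.2 174.5] F [0.1 2.  2. ] w 15.9
True y 55.3
```

```bash
python3 - <<'E'
from h import *
X0,Z0=0.3,178.2-45
for th in list(np.arange(.5,1.31,.1))+[1.36,1.4,1.42]:
    hit=r.move_straight(W(X0-45*np.sin(th),55.2,Z0+45*np.cos(th)),speed=.03,max_force=6)
    rep(f"{th:.2f} {hit}")
    if hit: break
snap("wrist","w3")
E
```

```text
0.50 False t 16.05 box [-21.9  55.1 172.4] F [0.3 1.7 1.4] w 16.1
0.60 False t 16.35 box [-25.6  55.1 170. ] F [-0.3  1.4  1.5] w 16.1
0.70 False t 16.65 box [-29.   55.1 167.4] F [-0.3  0.1  1.5] w 15.8
0.80 False t 16.95 box [-32.2  55.1 164.3] F [-0.2 -0.4  1. ] w 15.9
0.90 False t 17.25 box [-35.2  55.1 160.9] F [-0.3  0.8  0.4] w 16.2
1.00 False t 17.55 box [-37.7  55.1 157.3] F [-0.6 -0.1  1. ] w 16.1
1.10 False t 17.85 box [-39.9  55.1 153.4] F [ 0.3 -2.1 -0.3] w 15.9
1.20 False t 18.15 box [-41.8  55.1 149.2] F [ 0.8 -2.  -0.3] w 15.9
1.30 False t 18.45 box [-43.2  55.1 145. ] F [ 0.7 -2.2 -0.1] w 15.9
1.36 False t 18.7 box [-43.8  55.2 142.4] F [-0.3 -2.   0.2] w 16.1
1.40 False t 18.95 box [-44.1  55.2 140.7] F [-0.4 -2.4  1.2] w 16.5
1.42 False t 19.2 box [-44.2  55.2 140. ] F [-0.1 -2.4  2.2] w 16.3
```

```bash
python3 - <<'E'
from h import *
print(r.move_straight(W(-44.2,55.2,137.5),speed=.008,max_force=5)); rep("seat")
snap("wrist","w3")
command_gripper(.04); rep("open"); r.hold(.2); snap("wrist","w4")
r.move_straight(W(-44.2,55.2,230),speed=.12); r.hold(.2); rep("up")
snap("wrist","w5"); snap("side","s5")
a=cv2.imread("pics/w5.png"); b=cv2.imread("pics/s5.png")[140:290,195:370]
cv2.imwrite("pics/m5.png",cv2.hconcat([cv2.resize(a,(440,330)),cv2.resize(b,(350,330),interpolation=2)]))
E
```

```text
False
seat t 19.71 box [-44.6  55.2 137.3] F [-3.3 -3.5  2.6] w 16.1
open t 20.12 box [-44.1  55.5 137.4] F [ 0.3  0.3 -0.3] w 39.9
up t 21.49 box [-44.5  55.3 229.3] F [ 0.   0.1 -0.3] w 39.5
```

View pics/m5.png

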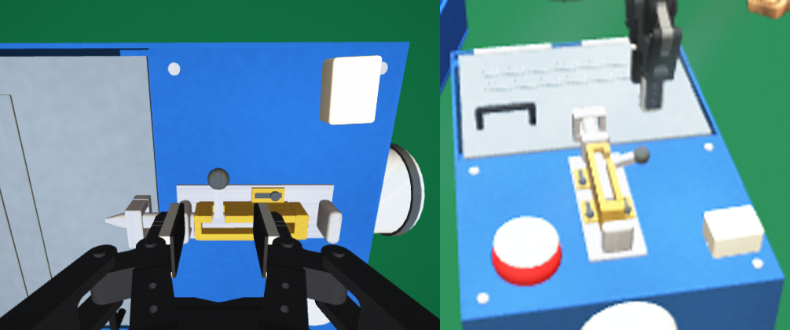

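```bash
python3 - <<'E'
from wp import *
p,d,st=pickle.load(open("w5.pkl","rb")); m=optics.camera_model("wrist");T=m["tool_from_camera"]
Rt=R.from_quat(st["eef_rot"]).as_matrix()
def pt(u,v,add):
    k=np.linalg.inv(m["K"])@[u,v,1]; n=np.linalg.norm(k)
    z=np.median(d[v-1:v+2,u-1:u+2]); X=k*(z+add/n)
    return B(Rt@(T[:3,:3]@X+T[:3,3])+st["eef_pos"]).round(1)
g=p[205:250,255:302].astype(int); mk=(g.max(2)<110)&(g.max(2)-g.min(2)<30)
v,u=np.nonzero(mk); cu,cv=int(u.mean().round())+255,int(v.mean().round())+205
print(cu,cv,pt(cu,cv,.009)," deck",pt(260,160,0), pt(300,150,0),"hatch",pt(185,180,0),"deckby",pt(215,180,0))
E
```

```text
277 226 [-43.4  54.9 136.6]  deck [-81.9  43.1 109.7] [-88.6  70.6 109. ] hatch [-68.2  -9.1 111.4] deckby [-67.7  11.3 109.2]
```

```bash
python3 - <<'E'
from h import *
command_gripper(0)
r.move_straight(W(-45,55,175),speed=.1,max_force=5)
print(r.move_straight(W(-45,55,160),speed=.012,max_force=5)); rep("press")
r.hold(.2); rep("hold")
r.move_straight(W(-45,55,250),speed=.15); r.hold(.3); snap("wrist","w6"); rep("up")
E
```

```text
True
press t 23.48 box [-45.3  55.  168. ] F [-1.6  0.4  7.1] w 0.0
hold t 23.68 box [-45.3  55.  168. ] F [-0.8  0.4  6. ] w 0.0
up t 24.73 box [-45.1  55.1 249.5] F [-0.4 -0.5  1.3] w -0.2
```

```bash
python3 -c "
from h import *
print(r.finish_job())"
```

```text
the job is handed in; nothing more can be done
None
```

I pressed the hatch shut, slid the bolt through the keeper and turned the handle down to its stop in the notch, without touching the tin or wax block, then handed the job in at about 25 s; no verdict was returned.

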